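# Turn the drying stone over in its tip-over drainer

### The job

The drying stone in the tip-over drainer is dry on its pale face and still wet on its terracotta underside. Swing the steel tray by its red bar, steadily and not with a fling, all the way over to its far stop so that the stone slides down and tumbles onto the other leaf, and leave it lying there flat with the terracotta face up. Don't touch the stone itself, and leave the bottle, the takeout container and the jar where they are.

Things in the scene. Friction and masses are not known exactly. Their poses are not given: they have to be found in the camera images.
- stand: the drainer's fixed black base, 250 x 130 mm, cannot be moved; origin at the centre of its underside on the counter. Its y axis is parallel to the hinge; its x axis (level) points to the side the tray is swung over to. At the start the first leaf lies on the -x side, the empty +x side is free.
- hinge (a point): point on the hinge axis midway between the two uprights, 80 mm above the counter. The hinge axis is level, along the stand's y, and is the inside corner of the V-shaped tray.
- tray (a joint): swing of the steel V-shaped tray, rad: 0 at the start (first leaf level on the stand's -x side), grows as the bar is swung over the top towards +x; 1.885 (108 deg) at the far stop: second leaf level on the +x side, first leaf leaning over it. Stiff hinge, stays where left, takes under 5 N at the bar. Leaves 110 long x 92 wide, 22 mm sides, 12 mm end lips, slatted, 72 deg apart inside.
- bar (a point): centre of the red round handle bar, 12 mm thick, parallel to the hinge, 74 mm free between its end posts, 155 mm from the hinge axis, in line with the second leaf and 45 mm beyond its edge. At the start 147 mm above the hinge and 48 mm to its -x side; at the far stop level with the hinge, 155 mm to its +x side. Frame turns with the tray; y along the bar.
- second_leaf (a point): middle of the inner surface of the tray's second leaf, 55 mm from the hinge axis on the line to the bar. The leaf stands steeply at the start; its inner surface lies level, facing up, at the far stop.
- stone: loose flat drying stone in the tray, 72 x 76 x 9 mm, 60 g, origin at the centre of its terracotta underside, z towards its pale face. At the start it lies on the first leaf, pale face up, free to slide into the tray's corner and tip over onto the second leaf.
- detergent: bystander: yellow plastic detergent bottle, 68 mm across, 210 mm tall, origin at the centre of its underside
- takeout: bystander: closed white takeout container, 116 x 146 x 47 mm, origin at the centre of its underside
- sauce_jar: bystander: glass sauce jar with red cap, 72 mm across, 100 mm tall, origin at the centre of its underside
Things that resemble listed ones, but are neither listed nor needed, are in the scene too. What is shaped like the stone but purple is not meant.

How it is judged:
By the outcome, as a careful person would: the job done as asked, in the order asked, and still so for the second after the job is handed in, with the robot touching nothing.
It also fails if it takes over 42 s, if anything falls off the work surface, if the arm or the gripper's body presses on something with over 40 N, if the wrist force passes 120 N, or if a joint passes its speed limit or range.

### The arm

A 6-joint arm with a two-finger parallel gripper is mounted at the origin on the work surface. World frame = base frame: x ahead of the robot, y to its left, z up, the work surface at z = 0. Lengths are in m, angles in rad, forces in N, time in s.
With the tool pointing down it reaches from about 0.35 to 1 m from the base axis. Payload 7.1 kg.
Tool frame: the origin (TCP) lies on the mounting face of the last link; the fingertips stand 173 mm ahead of it and the grasp point (between the pads) lies 155 mm ahead of it; y points along the fingers, x is the direction in which the jaws open and shut, and the axes are right-handed (so a half turn about y gives the same grasp; the last joint's range is limited). The gripper opens to 85 mm and grips with 20 to 120 N. Pads are 22 mm wide; open, the fingers measure 114 mm over their backs; the gripper's body (76 mm by 85 mm) begins 54 mm behind the grasp point. The pads swing forward as they close: fully open they stand 13 mm farther back than shut.
Start: joints at [-1.12, 0.423, 1.63, -0, 1.089, -0.019], TCP at [0.283, -0.557, 0.405] pointing down, gripper open.
Joint ranges: [-3, 3], [-0.9, 2.11], [0.09, 2.58], [-1.31, 4.45], [0.11, 2.69], [-2.54, 2.54]. Speed limits (rad/s): [2.39, 2.39, 3.01, 3.14, 3.14, 3.14].

### API

Orientations are given as a unit quaternion [w, x, y, z].
In Python, from bench import r gives the robot as it stands. Calls block until the motion is done:
- r.reach(position, orientation): joint-space move of the TCP to a pose.
- r.move_l(position, rot=None, v=0.15, f_stop=None): straight line of the TCP; rot=None keeps the orientation; v is the mean speed in m/s. With f_stop (N) it stops when the force on the tool has changed by that much, and returns True; else False.
- r.move_joints(angles): joint-space move.
- r.open() and r.clamp(): open the fingers fully, or close them until they stop; the grip force is fixed at half the most.
- r.wait(seconds).
- r.inverse_kinematics(position, orientation): joint angles nearest the present ones, or None.
- r.state(): the state.
- r.get_image(name): name is "scene" or "top" or "wrist"; returns the picture (384x512x3 uint8, red, green, blue); there is no depth.
- r.camera_model(name): a dict with "fx", "fy", "cx", "cy" (pixels), "k1" (the pictures are not rectified: a ray, as slopes to the right and down, at radius r is drawn at 1 + k1 r^2 times it, then the intrinsics apply), "view" (4x4, takes a point from world to camera coordinates). Camera axes: x right, y up, looking along -z (the intrinsics and any distortion apply to the point x, -y, -z); pixel columns grow to the right and rows downward; lengths in m; the calibration is good to about 2 mm. A picture is of the moment at which its call begins: read the wrist's pose just before it. camera_model takes no time and is no camera call; for the wrist camera it gives the pose at the moment of the call.
A pose or a line that the arm cannot do raises r.Unreachable and nothing moves.
- r.sign_off(): hands the job in, once; it reports no verdict.
The state is a dict: "clock": time; "joint_pos": joint angles; "dq": joint speeds; "effort": joint torques, N m; "ee_pos": TCP position; "tool_rot": TCP orientation; "contact_force": force on the tool from outside, world axes, zero at the start; "torque": the same for the moment, N m; "gripper_width": opening from 0.0 (shut) to 1.0 (fully open).
Only numpy, scipy, OpenCV 4.12 (cv2) and the standard library are available. Lean on these libraries where they do the work, as an engineer would, in place of code of your own. Each camera call takes 0.05 s, during which the arm holds its last target. There are 200 camera calls.

## Working session

There is one attempt and no reset: what is moved stays moved. The work goes in short steps, each a Python script; the robot and the scene stay as the last script left them, time stands still between calls to the robot, and variables do not carry over. Pictures are saved under pics/ and viewed, about 8 in all and at most 12, crops included, and the job is handed in when it is done.

```bash
mkdir -p pics; ls; python3 - <<'E'
from bench import r
import cv2
for n in("scene","top"):
    cv2.imwrite(f"pics/{n}0.png",r.get_image(n)[:,:,::-1]); m=r.camera_model(n); print(n,m)
print(r.state())
E
```

```text
pics
scene {'fx': 444.6463363334716, 'fy': 444.6463363334716, 'cx': 253.7686451157683, 'cy': 191.8799496460375, 'k1': -0.1751380817124573, 'view': array([[ 0.64991075,  0.7599047 , -0.01268349, -0.31373928],
       [-0.53869688,  0.47236603,  0.69762168,  0.16909129],
       [ 0.53611724, -0.44655927,  0.71635405, -1.70688189],
       [ 0.        ,  0.        ,  0.        ,  1.        ]])}
top {'fx': 396.3407840975596, 'fy': 396.3407840975596, 'cx': 243.35273216354068, 'cy': 189.0762171647143, 'k1': 0.024184643330930917, 'view': array([[-0.01016618, -0.99968468,  0.02296069, -0.01038229],
       [ 0.99688321, -0.00833586,  0.07844987, -0.49281164],
       [-0.07823374,  0.02368666,  0.99665361, -1.11184704],
       [ 0.        ,  0.        ,  0.        ,  1.        ]])}
{'clock': 0.1, 'joint_pos': array([-1.12002024e+00,  4.23776246e-01,  1.63062138e+00, -1.23079131e-05,
        1.08858619e+00, -1.89967899e-02]), 'dq': array([ 0.00047275, -0.00380206, -0.00235058,  0.00073638,  0.00014623,
       -0.00081301]), 'effort': array([-4.80938161e-04, -5.58425581e+01, -2.82443279e+01, -1.28997945e-05,
        2.98716819e-03, -1.41345453e-06]), 'ee_pos': array([ 0.28283978, -0.55705307,  0.4040128 ]), 'tool_rot': array([ 0.60289954, -0.6023756 ,  0.3703186 , -0.36948601]), 'contact_force': array([-0.69540159, -0.18627792,  1.02062334]), 'torque': array([-0.01850126,  0.06024876,  0.02629267]), 'gripper_width': 1.0016010351230578}
```

View pics/scene0.png

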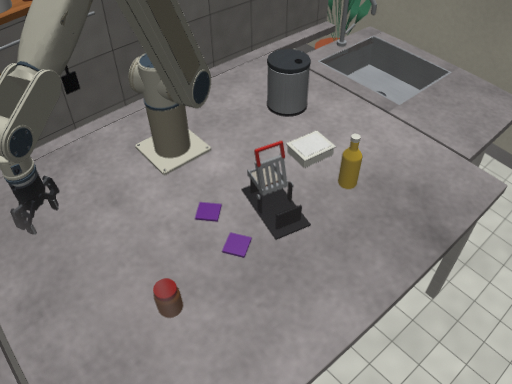

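View pics/top0.png

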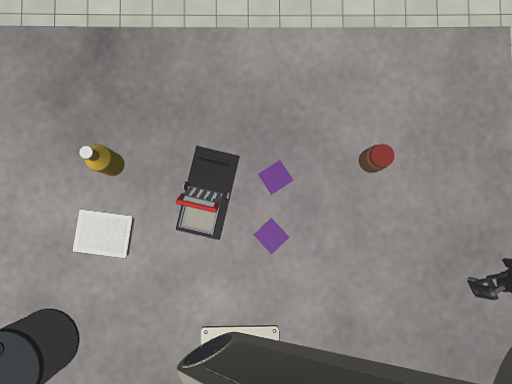

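The scene view shows the drainer with its red bar at about (270,152). In the top view the stand's corners are near (197,147), (240,154), (220,239), (177,230), and the bar runs from about (178,201) to (218,209). The far side (+x of the stand) points away from the robot. Next I'll measure these.

```bash
cat > h.py <<'E'
import numpy as np, cv2
from bench import r
def ray(m,uv):
    uv=np.atleast_2d(uv).astype(float); K=np.array([[m["fx"],0,m["cx"]],[0,m["fy"],m["cy"]],[0,0,1]])
    p=cv2.undistortPoints(uv[:,None],K,np.array([m["k1"],0,0,0,0.]))[:,0]
    d=np.c_[p[:,0],-p[:,1],-np.ones(len(p))]; R=m["view"][:3,:3]; c=-R.T@m["view"][:3,3]
    return c,d@R
def atz(m,uv,z):
    c,d=ray(m,uv); return c+d*((z-c[2])/d[:,2])[:,None]
def tri(rays):
    A=0;b=0
    for c,d in rays:
        d=d/np.linalg.norm(d);P=np.eye(3)-np.outer(d,d);A=A+P;b=b+P@c
    x=np.linalg.solve(A,b); return x,[np.linalg.norm((np.eye(3)-np.outer(d,d)/(d@d))@(x-c)) for c,d in rays]
def redmask(im,box):
    h=cv2.cvtColor(im,cv2.COLOR_RGB2HSV); k=((h[...,0]<8)|(h[...,0]>172))&(h[...,1]>150)&(h[...,2]>80)
    o=np.zeros(k.shape,np.uint8); x0,y0,x1,y1=box; o[y0:y1,x0:x1]=k[y0:y1,x0:x1]; return o
E
python3 - <<'E'
from h import *
T=cv2.imread("pics/top0.png")[:,:,::-1].copy(); S=cv2.imread("pics/scene0.png")[:,:,::-1].copy()
mt,ms=r.camera_model("top"),r.camera_model("scene")
k=redmask(T,(160,180,235,225)); y,x=np.nonzero(k); print("top red",x.min(),x.max(),y.min(),y.max(),len(x))
rc=cv2.minAreaRect(np.c_[x,y].astype(np.float32)); print(rc,cv2.boxPoints(rc).tolist())
k2=redmask(S,(240,135,300,175)); y,x=np.nonzero(k2); print("scene red",x.min(),x.max(),y.min(),y.max(),len(x))
# stand corners at z~0.. base thickness unknown
c=[(197,147),(240,154),(220,239),(177,230)]
P=atz(mt,c,0.008); print(P.round(3)); print([np.linalg.norm(P[i]-P[(i+1)%4]).round(3) for i in range(4)])
print("mean",P.mean(0))
a=cv2.resize(T[135:250,160:260],None,fx=5,fy=5,interpolation=cv2.INTER_CUBIC)[:,:,::-1]
b=cv2.resize(S[130:245,230:320],None,fx=5,fy=5,interpolation=cv2.INTER_CUBIC)[:,:,::-1]
cv2.imwrite("pics/crop.png",cv2.resize(np.hstack([a,b[:575]]),None,fx=.82,fy=.82))
E
```

```text
top red 176 216 194 211 175
((196.54925537109375, 202.5969696044922), (41.22258377075195, 9.832143783569336), 12.875000953674316) [[175.36073303222656, 202.79673767089844], [177.5515899658203, 193.21177673339844], [217.73777770996094, 202.39720153808594], [215.5469207763672, 211.98216247558594]]
scene red 255 284 141 166 154
[[ 0.617  0.118  0.008]
 [ 0.596 -0.007  0.008]
 [ 0.351  0.053  0.008]
 [ 0.378  0.175  0.008]]
[np.float64(0.126), np.float64(0.251), np.float64(0.125), np.float64(0.245)]
mean [0.4856474  0.08476951 0.008     ]
```

View pics/crop.png

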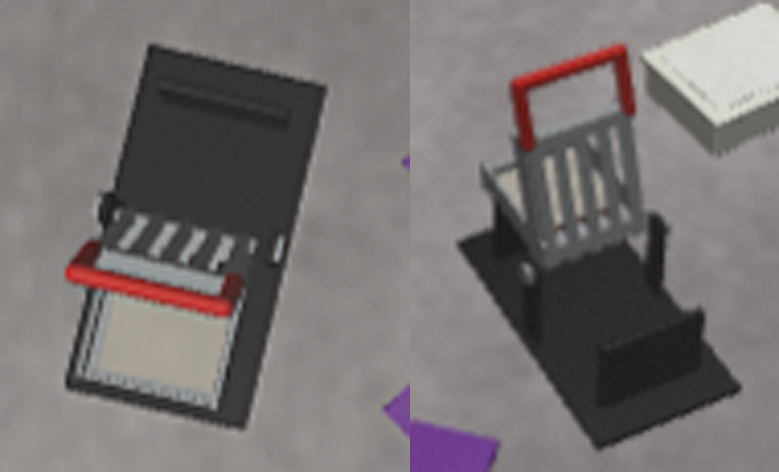

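The crop gives finer points: stand corners at (196.6,145.7), (239.8,156.2), (219.8,239.4), (176.3,229.6) in the top view. The bar ends are at about (176.6,201) and (216.8,209.6) in the top view, and (255.6,150) and (282.4,141.7) in the scene view.

```bash
python3 - <<'E'
from h import *
from scipy.spatial.transform import Rotation as Ro
mt,ms=r.camera_model("top"),r.camera_model("scene")
P=atz(mt,[(196.6,145.7),(239.8,156.2),(219.8,239.4),(176.3,229.6)],0.006)
print(P.round(4),[np.linalg.norm(P[i]-P[(i+1)%4]).round(3) for i in range(4)])
ex=(P[0]-P[3])+(P[1]-P[2]); yaw=np.arctan2(ex[1],ex[0]); print("ctr",P.mean(0),"yaw",yaw)
B=[]
for a,b in (((176.6,201.),(255.6,150.)),((216.8,209.6),(282.4,141.7))): pass
# right end in top (-y) <-> left in scene? try both
for pr in ([((176.6,201.),(255.6,150.)),((216.8,209.6),(282.4,141.7))],[((176.6,201.),(282.4,141.7)),((216.8,209.6),(255.6,150.))]):
    B=[]
    for a,b in pr:
        ca,da=ray(mt,a);cb,db=ray(ms,b); x,e=tri([(ca,da[0]),(cb,db[0])]); B.append(x); print(x.round(4),np.round(e,4))
    d=B[0]-B[1];print("len",np.linalg.norm(d),"mid",(B[0]+B[1])/2,"yaw",np.arctan2(-d[0],d[1]))
e=np.array([np.cos(yaw),np.sin(yaw),0])
print("pred bar from stand ctr", P.mean(0)-.048*e)
# reachability for a guess
H=np.array([P.mean(0)[0],P.mean(0)[1],.08]); ey=np.array([-e[1],e[0],0]); ez=np.array([0,0,1.])
for th in (108,72,36,0):
    bar=H+.155*(np.cos(np.radians(th))*e+np.sin(np.radians(th))*ez)
    for ph in (-18,0,20,40,50):
        p=np.radians(ph); d=-np.sin(p)*e-np.cos(p)*ez; out=[]
        for s in (1,-1):
            y=d; x=s*np.cross(ey,d); R=np.c_[x,y,np.cross(x,y)]
            q=Ro.from_matrix(R).as_quat(scalar_first=True); j=r.inverse_kinematics(bar-.155*d,q); out.append(None if j is None else np.round(j,2).tolist())
        print(th,ph,out)
E
```

```text
[[ 0.6212  0.1192  0.006 ]
 [ 0.5897 -0.0059  0.006 ]
 [ 0.3502  0.0534  0.006 ]
 [ 0.3794  0.1772  0.006 ]] [np.float64(0.129), np.float64(0.247), np.float64(0.127), np.float64(0.249)]
ctr [0.48514063 0.08598789 0.006     ] yaw -0.23907009640692758
[0.4281 0.1115 0.2111] [0.0417 0.0417]
[0.4568 0.0818 0.2655] [0.0425 0.0425]
len 0.06837930199946304 mid [0.44244034 0.09663337 0.23827587] yaw 0.7689627509033123
[0.4508 0.1455 0.2286] [0.0013 0.0013]
[0.4303 0.0533 0.2338] [0.002 0.002]
len 0.09463476369728546 mid [0.44054584 0.09941832 0.23117311] yaw -0.21826221189750844
pred bar from stand ctr [0.43850582 0.09735426 0.006     ]
108 -18 [[0.29, 0.1, 2.18, -0.28, 0.6, -2.4], [0.29, 0.1, 2.18, -0.28, 0.6, 0.74]]
108 0 [None, [0.19, 0.2, 2.02, -0.0, 0.92, 0.43]]
108 20 [None, [0.12, 0.35, 1.85, 0.13, 1.27, 0.3]]
108 40 [None, [0.07, 0.52, 1.71, 0.2, 1.59, 0.24]]
108 50 [None, [0.05, 0.61, 1.64, 0.23, 1.74, 0.23]]
72 -18 [None, [0.18, 0.23, 2.02, -0.22, 0.62, 0.59]]
72 0 [None, [0.12, 0.32, 1.84, -0.0, 0.97, 0.36]]
72 20 [None, [0.06, 0.47, 1.65, 0.1, 1.35, 0.26]]
72 40 [None, [0.03, 0.64, 1.48, 0.17, 1.7, 0.23]]
72 50 [None, [0.02, 0.73, 1.41, 0.2, 1.86, 0.22]]
36 -18 [None, [0.12, 0.41, 1.91, -0.22, 0.53, 0.53]]
36 0 [None, [0.07, 0.5, 1.72, -0.0, 0.93, 0.31]]
36 20 [None, [0.03, 0.64, 1.5, 0.09, 1.34, 0.23]]
36 40 [None, [0.0, 0.81, 1.3, 0.16, 1.72, 0.21]]
36 50 [None, [-0.01, 0.89, 1.21, 0.19, 1.89, 0.21]]
0 -18 [None, [0.1, 0.6, 1.88, -0.28, 0.38, 0.59]]
0 0 [None, [0.06, 0.66, 1.69, -0.0, 0.8, 0.3]]
0 20 [None, [0.02, 0.79, 1.46, 0.09, 1.24, 0.21]]
0 40 [None, [-0.01, 0.95, 1.23, 0.15, 1.64, 0.19]]
0 50 [None, [-0.02, 1.04, 1.12, 0.18, 1.84, 0.19]]
```

The two estimates agree to 3 mm: bar midpoint z 0.231 (expected 0.227), length 95 mm with its posts, yaw -0.23. I'll approach the bar and take a wrist picture.

```bash
cat >> h.py <<'E'
from scipy.spatial.transform import Rotation as Ro
YAW=-0.232; H=np.array([.486,.087,.08]); E=np.array([np.cos(YAW),np.sin(YAW),0]); EY=np.array([-E[1],E[0],0]); EZ=np.array([0,0,1.])
def bar(th,rad=.155,H=H): return H+rad*(np.cos(th)*E+np.sin(th)*EZ)
def tool(g,ph):  # grasp point, tilt (deg) -> TCP pos, quat, approach dir
    p=np.radians(ph); d=-np.sin(p)*E-np.cos(p)*EZ; x=-np.cross(EY,d)
    return g-.155*d, Ro.from_matrix(np.c_[x,d,np.cross(x,d)]).as_quat(scalar_first=True), d
E
python3 - <<'E'
from h import *
p,q,d=tool(bar(np.radians(108)),10)
r.reach(p-.1*d,q); m=r.camera_model("wrist"); im=r.get_image("wrist"); s=r.state(); print(s["clock"],s["ee_pos"],p-.1*d,s["contact_force"])
np.save("m.npy",m,allow_pickle=True); b=bar(np.radians(108))
pts=np.array([b+.043*EY,b-.043*EY,b])
v=pts@m["view"][:3,:3].T+m["view"][:3,3]; a=np.c_[v[:,0],-v[:,1]]/-v[:,2:]; a*=1+m["k1"]*(a**2).sum(1)[:,None]
uv=a*[m["fx"],m["fy"]]+[m["cx"],m["cy"]]; print(uv)
o=im[:,:,::-1].copy()
for u in uv: cv2.drawMarker(o,tuple(int(t) for t in u),(0,255,0),0,12,1)
cv2.imwrite("pics/w1.png",o)
E
```

```text
2.5583 [0.48270049 0.08720075 0.47843244] [0.48247957 0.08783172 0.47853974] [-0.02748399  0.40892965 -0.18672888]
[[256.85002028 148.9528273 ]
 [257.07614469 248.87779342]
 [256.96801098 201.71194603]]
```

View pics/w1.png

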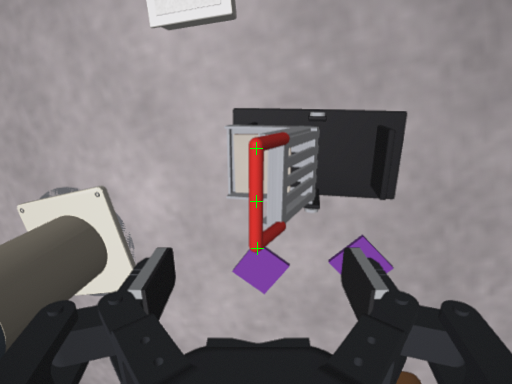

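The predicted bar markers fall on the red bar at (257,149–249), within about 1 mm. Moving in and clamping.

```bash
python3 - <<'E'
from h import *
p,q,d=tool(bar(np.radians(108)),10)
print(r.move_l(p,v=.12,f_stop=12)); r.clamp(); s=r.state(); print(s["clock"],s["ee_pos"]-p,s["contact_force"],s["gripper_width"])
def f(): 
    s=r.state(); F=s["contact_force"]; return round(s["clock"],2),np.round([F@E,F@EY,F@EZ],1),np.round(s["torque"],2),round(float(s["gripper_width"]),3)
print(f())
for th in (104,100,96,90):
    p,q,d=tool(bar(np.radians(th)),10+(108-th)*40/108); r.move_l(p,q,v=.08); print(th,*f())
cv2.imwrite("pics/a.png",r.get_image("wrist")[:,:,::-1])
E
```

```text
False
4.225 [-2.11687683e-04  3.94432492e-05  2.25202356e-04] [-4.24811131 -0.04146627  5.6747385 ] 0.11797102287498781
(4.22, array([-4.1, -1. ,  5.7]), array([ 0.11,  0.51, -0.09]), 0.118)
104 4.56 [-2.   0.   8.6] [-0.02  0.8  -0.06] 0.115
100 4.89 [-4.6 -0.7  7.3] [0.11 1.1  0.02] 0.118
96 5.22 [-3.  -1.5  8. ] [-0.15  1.    0.03] 0.115
90 5.65 [-1.  -2.8  9.3] [-0.24  0.84  0.02] 0.115
```

View pics/a.png

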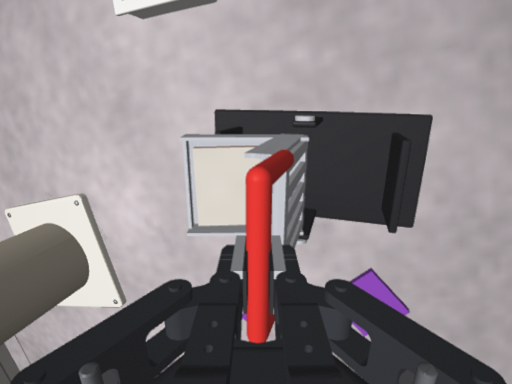

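The bar is gripped and swinging, with contact forces under 10 N and the stone still on the first leaf. Continuing in small steps with a force guard.

```bash
python3 - <<'E'
from h import *
for th in np.arange(85,-.1,-5):
    p,q,d=tool(bar(np.radians(th)),10+(108-th)*40/108); r.move_l(p,q,v=.06)
    s=r.state(); F=s["contact_force"]; print(th,round(s["clock"],2),np.round([F@E,F@EY,F@EZ],1),np.round(s["torque"],1))
    if np.linalg.norm(F)>35: print("STOP");break
    if th in(60,35): cv2.imwrite(f"pics/s{int(th)}.png",r.get_image("scene")[:,:,::-1])
r.wait(.5)
a=[cv2.imread("pics/s60.png"),cv2.imread("pics/s35.png"),r.get_image("scene")[:,:,::-1]]
a=[cv2.resize(i[120:250,220:320],None,fx=2.6,fy=2.6,interpolation=cv2.INTER_CUBIC) for i in a]
cv2.imwrite("pics/b.png",np.hstack(a))
E
```

```text
85.0 6.16 [-1.8 -3.3  9.6] [-0.3  0.9  0.1]
80.0 6.62 [ 0.1 -3.3  9.4] [-0.4  1.   0.2]
75.0 7.08 [ 0.8 -3.5  4.8] [-0.5  0.3  0. ]
70.0 7.53 [ 0.1 -3.7  5.5] [-0.4  0.9  0.2]
65.0 7.99 [ 0.6 -4.6  5.2] [-0.5  0.6  0.2]
60.0 8.45 [ 2.8 -4.8  5.5] [-0.7  0.2  0.3]
55.0 8.96 [ 2.  -6.1  1.4] [-0.8 -0.1  0.3]
50.0 9.42 [ 1.6 -5.4  2.5] [-0.7  0.2  0.3]
45.0 9.88 [ 3.8 -6.3  1.1] [-0.7 -0.1  0.4]
40.0 10.33 [ 2.5 -4.7  2.1] [-0.6  0.3  0.5]
35.0 10.79 [ 4.1 -5.8  2.1] [-0.8 -0.1  0.5]
30.0 11.3 [ 2.  -5.2 -1.3] [-0.9 -0.4  0.4]
25.0 11.75 [ 1.8 -6.1 -1. ] [-0.7  0.1  0.4]
20.0 12.2 [ 4.2 -4.3  0.1] [-0.7 -0.3  0.5]
15.0 12.65 [ 0.5 -5.1 -2.5] [-0.9 -0.6  0.5]
10.0 13.1 [-0.2 -5.3 -1.3] [-0.8 -0.1  0.5]
5.0 13.55 [ 0.9 -4.8 -2.5] [-0.7 -0.5  0.6]
0.0 13.99 [-3.1 -4.   5.1] [-0.5  0.7  0.5]
```

View pics/b.png

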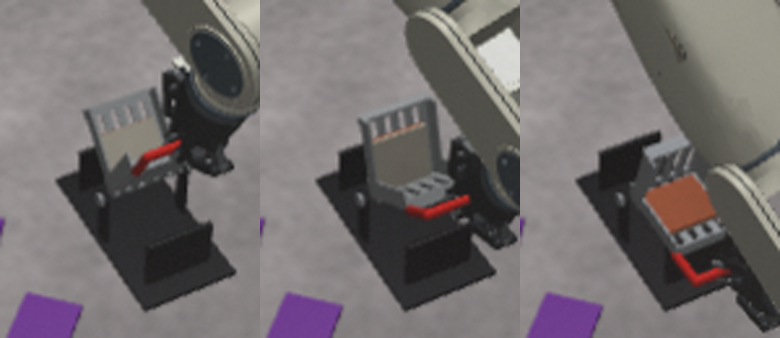

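The stone has tumbled and now shows its terracotta face on the second leaf. I'll press gently to make sure of the stop, release, back away and check.

```bash
python3 - <<'E'
from h import *
p,q,d=tool(bar(0.0),50); s=r.state(); print(s["ee_pos"]-p)
print("stopped",r.move_l(p-[0,0,.008],v=.03,f_stop=10)); s=r.state(); print(s["ee_pos"]-p,s["contact_force"])
r.wait(.2); r.open(); s=r.state(); print("open",s["clock"],s["contact_force"],s["gripper_width"])
p2=s["ee_pos"]-.10*d; print(r.move_l(p2,v=.1,f_stop=20))
m=r.camera_model("wrist"); w=r.get_image("wrist")[:,:,::-1].copy(); print(r.state()["clock"])
r.move_l(r.state()["ee_pos"]+[0,0,.1]-.0*d,v=.2)
p3,q3,_=tool(np.array([.45,-.3,.35]),0); r.reach(p3,q3); r.wait(.5); s=r.state(); print(s["clock"],s["contact_force"])
T=r.get_image("top")[:,:,::-1];S=r.get_image("scene")[:,:,::-1]
cv2.imwrite("pics/Tf.png",T);cv2.imwrite("pics/Sf.png",S)
a=cv2.resize(T[135:250,160:260],(350,402),interpolation=cv2.INTER_CUBIC); b=cv2.resize(S[130:245,230:330],(350,402),interpolation=cv2.INTER_CUBIC)
cv2.imwrite("pics/f1.png",np.hstack([a,b])); cv2.imwrite("pics/w2.png",w)
cv2.imwrite("pics/f2.png",np.vstack([np.hstack([T,S])])[:, :] if 0 else cv2.resize(np.hstack([T,S]),(800,300)))
E
```

```text
[-0.0004228  -0.0001523   0.00070661]
stopped True
[-0.00017364 -0.00030933  0.00035106] [ 0.19366968 -0.1230991   5.02713122]
open 15.6667 [ 0.39227152 -0.02606889  0.46019963] 0.9973841278582952
False
16.8667
19.6167 [-0.14464668 -0.55200658  0.22054925]
```

View pics/f1.png

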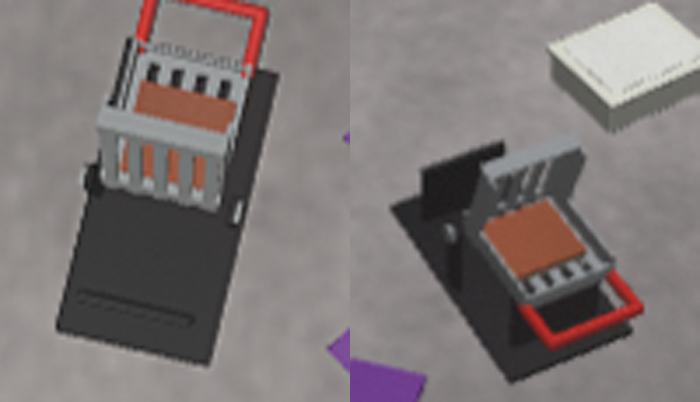

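View pics/f2.png

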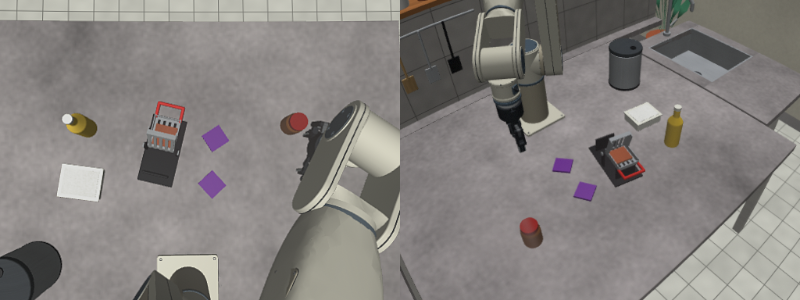

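The stone lies terracotta up between the sides of the second leaf, and the tray is over. I'll check numerically that the stone is flat, the bar is level and the bystanders haven't moved.

```bash
python3 - <<'E'
from h import *
ms,mt=r.camera_model("scene"),r.camera_model("top")
c=np.array([(132,235),(198,205),(235,245),(167,277)])/3.5+[230,130]
for z in (.08,.089,.1):
    P=atz(ms,c,z)-H; L=np.c_[P@E,P@EY]; print(z,(L*1000).round().tolist(),[round(1000*np.linalg.norm(L[i]-L[(i+1)%4])) for i in range(4)])
# bar ends: scene right-front, left ; top
for a,b in (((145,0),(640-350,308)),((262,12),(548-350,345))):
    ta=np.array(a)/3.5+[160,135]; sb=np.array(b)/3.5+[230,130]
    ca,da=ray(mt,ta);cb,db=ray(ms,sb);x,e=tri([(ca,da[0]),(cb,db[0])]);x=x-H;print("bar",np.round([x@E,x@EY,x[2]],3),np.round(e,3))
S0=cv2.imread("pics/scene0.png");S1=cv2.imread("pics/Sf.png")
for n,(x0,y0,x1,y1) in dict(jar=(148,272,188,322),takeout=(284,128,338,168),bottle=(335,130,365,192)).items():
    d=cv2.absdiff(S0[y0:y1,x0:x1],S1[y0:y1,x0:x1]).max(2); print(n,(d>30).sum(),d.mean())
# stone mask check: red colour fraction, minAreaRect
k=cv2.cvtColor(S1,cv2.COLOR_BGR2HSV)[175:215,265:302]; t=((k[...,0]>5)&(k[...,0]<14)&(k[...,1]>120)); print("terracotta px",t.sum())
E
```

```text
0.08 [[15.0, -34.0], [10.0, 38.0], [69.0, 42.0], [74.0, -31.0]] [72, 60, 73, 59]
0.089 [[23.0, -38.0], [18.0, 33.0], [76.0, 37.0], [81.0, -35.0]] [72, 59, 73, 59]
0.1 [[32.0, -43.0], [27.0, 28.0], [85.0, 32.0], [90.0, -40.0]] [71, 58, 72, 58]
bar [ 0.147  0.05  -0.012] [0.002 0.002]
bar [ 0.155 -0.045 -0.   ] [0.001 0.001]
jar 0 1.2415
takeout 15 1.6527777777777777
bottle 0 1.2091397849462366
terracotta px 353
```

The stone's length along the leaf measures short, at 59 mm instead of 72, so it may be tilted. I'll look closer.

```bash
python3 - <<'E'
from h import *
S=cv2.imread("pics/Sf.png");w=cv2.imread("pics/w2.png")
a=cv2.resize(S[165:235,260:325],None,fx=6,fy=6,interpolation=cv2.INTER_CUBIC) 
b=cv2.resize(w,(400,300)); o=np.zeros((420,790,3),np.uint8); o[:,:390]=a; o[:300,390:]=b
cv2.imwrite("pics/g.png",o)
E
```

```text
(no output)
```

View pics/g.png

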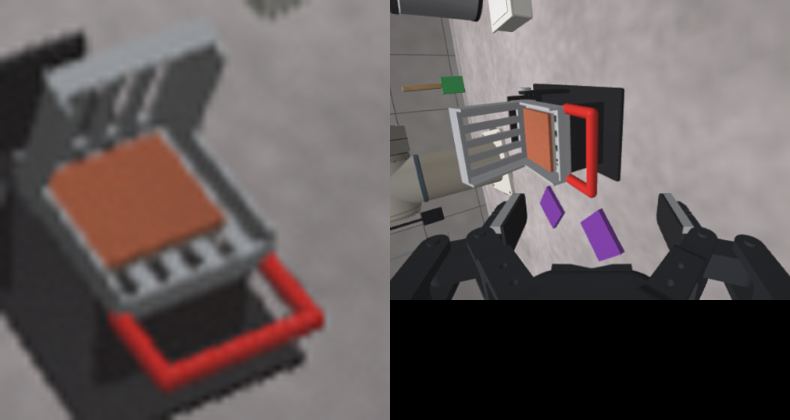

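The close view shows the stone between the side rails with slats visible beyond it. Its corners in this 6x crop are about (47,180), (160,130), (224,215), (112,265). I'll measure again with these.

```bash
python3 - <<'E'
from h import *
ms=r.camera_model("scene")
c=np.array([(47,180),(160,130),(224,215),(112,265)])/6+[260,165]
P=atz(ms,c,.089)-H; L=np.c_[P@E,P@EY]; print((L*1000).round().tolist(),[round(1000*np.linalg.norm(L[i]-L[(i+1)%4])) for i in range(4)])
def proj(X):
    m=ms; v=(H+X[0]*E+X[1]*EY+X[2]*EZ)@m["view"][:3,:3].T+m["view"][:3,3]; a=np.array([v[0],-v[1]])/-v[2]; a=a*(1+m["k1"]*a@a); return (a*m["fx"]+[m["cx"],m["cy"]]-[260,165])*6
print("obs",c*6-np.array([260,165])*6)
for tilt in (0,5,10,15,-10):
  for x0 in (.004,.012,.02):
    t=np.radians(tilt); z0=.009+max(0,-.072*np.sin(t))
    q=[proj((x0+s*.072*np.cos(t),y,z0+s*.072*np.sin(t))) for s,y in((0,-.038),(0,.038),(1,.038),(1,-.038))]
    print(tilt,x0,np.round(q).tolist())
im=r.get_image("scene")[:,:,::-1]; k=cv2.imread("pics/Sf.png"); print("still",cv2.absdiff(im[165:235,260:325],k[165:235,260:325]).mean())
# leaf landmarks
print("bar ends",[proj((.155,y,0)).round() for y in(-.043,.043)],"leaf edge",[proj((.110,y,0.012)).round() for y in(-.046,.046)],"leaf1 top",[proj((.034,y,.105)).round() for y in (-.046,.046)])
E
```

```text
[[15.0, -33.0], [10.0, 38.0], [80.0, 36.0], [83.0, -32.0]] [71, 70, 69, 68]
obs [[ 47. 180.]
 [160. 130.]
 [224. 215.]
 [112. 265.]]
0 0.004 [[29.0, 170.0], [154.0, 123.0], [223.0, 209.0], [96.0, 260.0]]
0 0.012 [[36.0, 180.0], [161.0, 132.0], [231.0, 219.0], [104.0, 270.0]]
0 0.02 [[44.0, 190.0], [169.0, 141.0], [239.0, 229.0], [111.0, 281.0]]
5 0.004 [[29.0, 170.0], [154.0, 123.0], [224.0, 200.0], [96.0, 251.0]]
5 0.012 [[36.0, 180.0], [161.0, 132.0], [232.0, 210.0], [104.0, 262.0]]
5 0.02 [[44.0, 190.0], [169.0, 141.0], [240.0, 220.0], [111.0, 272.0]]
10 0.004 [[29.0, 170.0], [154.0, 123.0], [224.0, 191.0], [95.0, 242.0]]
10 0.012 [[36.0, 180.0], [161.0, 132.0], [232.0, 201.0], [103.0, 252.0]]
10 0.02 [[44.0, 190.0], [169.0, 141.0], [240.0, 211.0], [111.0, 263.0]]
15 0.004 [[29.0, 170.0], [154.0, 123.0], [223.0, 181.0], [94.0, 232.0]]
15 0.012 [[36.0, 180.0], [161.0, 132.0], [231.0, 191.0], [102.0, 242.0]]
15 0.02 [[44.0, 190.0], [169.0, 141.0], [239.0, 201.0], [110.0, 253.0]]
-10 0.004 [[29.0, 154.0], [155.0, 106.0], [222.0, 208.0], [95.0, 259.0]]
-10 0.012 [[37.0, 164.0], [162.0, 115.0], [230.0, 218.0], [103.0, 269.0]]
-10 0.02 [[44.0, 173.0], [170.0, 125.0], [238.0, 228.0], [110.0, 279.0]]
still 0.8302564102564103
bar ends [array([165., 380.]), array([311., 318.])] leaf edge [array([115., 306.]), array([271., 242.])] leaf1 top [array([45., 79.]), array([205.,  20.])]
```

Flat at zero tilt with x0 ≈ 10 mm fits the observed corners (~1 px in the original image). The bar ends and the leaf landmarks also match the far stop. Handing in.

```bash
python3 -c "
from bench import r
print(r.state()['clock']); print(r.sign_off())"
```

```text
19.7667
the job is handed in; nothing more can be done
None
```

The stone is on the second leaf with its terracotta face up, and the tray is at its far stop. I gripped the red bar and swung the tray over in small steps, which took about 10 s. I pressed lightly to be sure of the stop, let go and moved the arm clear. The job was handed in at 19.8 s.

- **Forces:** contact force in the readings I took never went above about 11 N.
- **Tray:** the picture matches the far stop for the bar, the leaf edge and the top of the first leaf. My rougher two-camera check had one bar end 12 mm too low, which I put down to that end being cut off at the edge of the crop; the other end was exact.
- **Stone:** my first measurement made it 59 mm along the leaf instead of 72, so I looked closer. The second gave about 70 mm and fits a flat stone to within about 2 pixels. A tilt of up to about 5° can't be ruled out from the pictures.
- **Bystanders:** the jar and the bottle look unchanged between the first and last pictures. The takeout container differed by a few pixels (15), with no visible shift.

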